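Undo the locking ring and set back the can stop

ROBOT

A 6-joint arm with a two-finger parallel gripper is mounted at the origin on the work surface. World frame = base frame: x ahead of the robot, y to its left, z up, the work surface at z = 0. Lengths are in mm, angles in degrees, forces in N, time in s.
With the tool pointing down it reaches from about 300 to 875 mm from the base axis. Payload 6.4 kg.
Tool frame: the origin (TCP) lies between the finger pads; the fingertips stand ahead of it and the grasp point (between the pads) is the TCP (nose_length is the x of the fingertips in the tool frame, in mm); x points along the fingers, z is the direction in which the jaws open and shut, and the axes are right-handed (so a half turn about x gives the same grasp; the last joint's range is limited). The gripper opens to 88 mm and grips with 3 to 60 N. Pads are 18 mm wide; open, the fingers measure 123 mm over their backs; the gripper's body (75 mm by 187 mm) begins 45 mm behind the grasp point.
Start: joints at [56.19, 10.359, 92.074, -0, 77.567, -11.82], TCP at [215.297, 533.187, 257.714] pointing down, gripper open.
Joint ranges: [-171.53, 171.53], [-51.25, 118.39], [17.06, 147.69], [-65.23, 245.23], [0, 150.52], [-178.68, 178.68]. Speed limits (degrees/s): [147.25, 147.25, 172.46, 180, 180, 180].

INTERFACE

Orientations are given as a 3x3 rotation matrix whose columns are the frame's x, y, z axes.
In Python, from cell import sense, camera, get_calibration, close_job, nose_length gives the robot as it stands.
- The arm moves only by the tool step_arm, never from a script. Its argument "plan" is a list of rows, each an object of numbers: "gripper": the opening in per cent of the stroke, from 0 (shut) to 100 (fully open); "tx", "ty", "tz": the shift along the world's x, y, z in units of 25 mm (1.0 is 25 mm); "wx", "wy", "wz": the turn, a rotation vector about the world's x, y, z in degrees. A call has 1 to 20 rows; each row shifts and turns the commanded pose from where the row before left it; what a row does not reach is not made up. A row lasts 1/12 s, in which the tool goes at most 41.7 mm and 7.16 degrees, less where a joint would pass 70% of its speed; a pose out of reach is approached as far as the arm can. A call is refused whole if a number of a shift passes 1 or a number of a turn 7.16, either way. A call with a gripper value outside its range is refused whole. The fingers move at their own pace and stop on an object; "squeeze" is the grip in N (left out, the last holds). Time passes only in rows, so rows that do not move let the fingers close. It gives the time, the measured TCP pose, the force and the opening at its end, in the units of the state.
- sense(): the state, without advancing time (a new reading comes with each control period).
- camera(name): name is "side" or "top" or "wrist"; returns (picture, depth): 480x640x3 uint8, red, green, blue; 480x640 float32, mm along the optical axis (not along the pixel's ray), 0 where there is no reading.
- get_calibration(name): a dict with "fx", "fy", "cx", "cy" (pixels), "position" and "orientation" of the camera in the world. Camera axes: x right, y down, z forward; pixel columns grow to the right and rows downward; lengths in mm; the calibration is good to about 2 mm. A picture is of the moment at which its call begins: read the wrist's pose just before it. get_calibration takes no time and is no camera call; for the wrist camera it gives the pose at the moment of the call.
- close_job(): hands the job in, once; it reports no verdict.
The state is a dict: "time_s": time; "joints": joint angles; "qvel": joint speeds; "joint_torque": joint torques, N m; "tcp_pos": TCP position; "tcp_rot": TCP orientation; "wrist_force": force on the tool from outside, world axes, zero at the start; "wrist_torque": the same for the moment, N m; "opening": finger opening in mm.
Only numpy, scipy, OpenCV 4.12 (cv2) and the standard library are available. Lean on these libraries where they do the work, as an engineer would, in place of code of your own. Each camera call takes 0.05 s, during which the arm holds its last target. There are 200 camera calls.

TASK

A bigger paint tin is coming, so the can rest's stop block has to go back. The ring's mark lined up with the hub groove when the ring was tight, and somebody has since loosened it by less than half a turn: rub a fingertip along the knurled rim of the big locking ring to unscrew it counter-clockwise (seen from above), and leave it when its mark has come round into line with the groove for the second time, that is two full turns from tight. Only after that push the stop block with a fingertip, away from the robot, fully home against its end stop; never grip or lift anything, do not force the ring or the block, and leave the tins, jar and tools around them where they stand.

Things in the scene. Friction and masses are not known exactly. Their poses are not given: they have to be found in the camera images.
- rest: Can rest: fixed grey base plate on the table, 12 mm thick; in its frame it spans x -135 to 115 mm, y -167 to 143 mm. Origin on the table surface. Its x axis points away from the robot (yaw up to 0.3 rad either way). The ring's axis is at (0, -100) mm; the stop block slides along +x on the line y = 75 mm, towards its end stop, a dark bar 40 mm high across that line.
- ring_top (a point): Centre of the top face of the locking ring, 60 mm above the table: an aluminium ring with upright axis, 100 mm in diameter over 30 rounded upright ridges 2.5 mm proud, too wide to pinch. Rim from 30 to 60 mm above the table, free all round by 70 mm or more. It turns on a fixed hub and keeps its height. A flat steel strap of the stop block passes under it, strap top 26 mm above the table.
- ring_mark (a point): Point on the ring's mark at radius 42 mm, on its top face; it turns with the ring. The mark is a dark radial bar from radius 20 to 44 mm. When tight, and after every full turn, it lies on the -x side of the hub (can rest's axes), in line with the hub's groove.
- hub_groove (a point): Dark groove in the top of the fixed steel hub inside the ring (hub 32 mm in diameter, top 67 mm above the table); the groove runs from the ring's axis towards the can rest's -x; this point lies on it 9 mm from the axis.
- ring (a joint): Angle of the locking ring in rad: 0 = tight (end of thread), growing counter-clockwise seen from above as it loosens; 6.283 per full turn, 12.566 = two full turns. Starts between 0.4 and 2.2. It takes about 0.12 N m to turn (2 to 3 N along the rim) and stays where it is left.
- stop_front (a point): Middle of the black front face of the stop block, 38 mm above the table; the face looks to the can rest's -x. The block is aluminium, 90 mm (x) by 100 mm (y), top 62 mm above the table, and slides only along the can rest's x.
- stop (a joint): Travel of the stop block in m: 0 = nearest the robot, 0.050 = fully home against its end stop. Starts between 0 and 0.012. It takes about 3 N to slide and stays where it is left.
- tin_a: Loose paint tin with a blue band, 74 mm across, 62 mm high; origin at its underside. To be left alone.
- tin_b: Loose paint tin with a paper band, 70 mm across, 65 mm high; origin at its underside. To be left alone.
- jar: Loose small glass jar, 34 mm across, 48 mm high, standing on the front of the base plate; origin at its underside. To be left alone.
- brush: Loose paint brush, 190 mm long, lying behind the can rest; to be left alone.
- opener: Loose screwdriver, 170 mm long, lying to the left of the can rest; to be left alone.
- tape: Loose roll of tape, 84 mm across, 22 mm high; origin at its underside. To be left alone.
- phone: Loose phone, 150 by 74 by 11 mm, lying flat; to be left alone.

How it is judged:
By the outcome, as a careful person would: the job done as asked, in the order asked, and still so for the second after the job is handed in, with the robot touching nothing.
It also fails if it takes over 72 s, if anything falls off the work surface, if the arm or the gripper's body presses on something with over 40 N, if the wrist force passes 120 N, or if a joint passes its speed limit or range.

## Working session

There is one attempt and no reset: what is moved stays moved. The work goes in short steps, Python scripts to look and compute and a tool call to move; the robot and the scene stay as the last step left them, time stands still between calls to the robot, and variables do not carry over. Pictures are saved under pics/ and viewed, about 8 in all and at most 12, crops included, and the job is handed in when it is done.

Besides the shell and the picture viewer there is one more tool, called after ">>>" as name([rows], argument=value, ...), one row to a line, values as JSON. step_arm: Moves the arm, as the interface text tells. Its arguments: {"type":"object","properties":{"plan":{"type":"array"},"squeeze":{"type":"number"}},"required":["plan"]}

```bash
mkdir -p pics; ls
cat > h.py <<'E'
import numpy as np, cv2
from cell import *
def save(name,fn):
    p,d=camera(name); cv2.imwrite('pics/'+fn+'.png',p[:,:,::-1]); np.savez('pics/'+fn+'.npz',p=p,d=d); return p,d
def ray(c,u,v,z):
    R=np.array(c['orientation']);o=np.array(c['position'])
    r=R@np.array([(u-c['cx'])/c['fx'],(v-c['cy'])/c['fy'],1]); return o+r*(z-o[2])/r[2]
def proj(c,P):
    q=np.array(c['orientation']).T@(np.array(P)-np.array(c['position'])); return q[0]/q[2]*c['fx']+c['cx'],q[1]/q[2]*c['fy']+c['cy']
E
python3 - <<'E'
from h import *
save('top','top0')
for n in('top','side','wrist'):
    c=get_calibration(n);print(n,c)
print(sense(),nose_length)
E
```

```text
pics
top {'fx': 576.1514347262475, 'fy': 576.1514347262475, 'cx': 319.2746699939436, 'cy': 231.9631385573326, 'position': array([ 404.16409306,  106.0513111 , 1220.38774129]), 'orientation': array([[ 0.01776486, -0.98665185,  0.16187198],
       [-0.99981211, -0.01878593, -0.0047794 ],
       [ 0.00775652, -0.16175666, -0.98680019]])}
side {'fx': 458.5739880915599, 'fy': 458.5739880915599, 'cx': 312.0791085713071, 'cy': 238.67165619211502, 'position': array([ 340.48305754, -584.76626641,  604.72902756]), 'orientation': array([[ 0.92887203, -0.22874427,  0.29132939],
       [-0.37029221, -0.55442144,  0.74531909],
       [-0.00896821, -0.80018306, -0.59968879]])}
wrist {'fx': 337.7248742961821, 'fy': 337.7248742961821, 'cx': 324.0918630111521, 'cy': 244.15678613420266, 'position': array([139.10950556, 563.35558471, 384.0416989 ]), 'orientation': array([[ 0.37477364,  0.88098628,  0.28880426],
       [ 0.92711407, -0.35543497, -0.11885068],
       [-0.00205469,  0.3122966 , -0.94998243]])}
{'time_s': 0.05, 'joints': array([ 5.61894617e+01,  1.03993783e+01,  9.21296780e+01, -7.72574683e-04,
        7.75661995e+01, -1.18201425e+01]), 'qvel': array([-0.01170325,  0.02446845, -0.19234793, -0.03901059,  0.03863299,
        0.03503109]), 'joint_torque': array([ 4.91655373e-04, -4.35192490e+01, -3.43035901e+01,  7.04811956e-02,
        3.41365545e-02, -9.75539001e-05]), 'tcp_pos': array([215.02315079, 532.76282042, 256.85146899]), 'tcp_rot': array([[-9.14168926e-04, -9.27247577e-01,  3.74447720e-01],
       [-1.38868991e-03,  3.74448693e-01,  9.27246595e-01],
       [-9.99998618e-01,  3.27668254e-04, -1.62996871e-03]]), 'wrist_force': array([ 1.40691583, -0.87815089, -0.48768599]), 'wrist_torque': array([-0.02436607, -0.00228132, -0.0353701 ]), 'opening': 87.78364792098974} 19.0
```

View pics/top0.png

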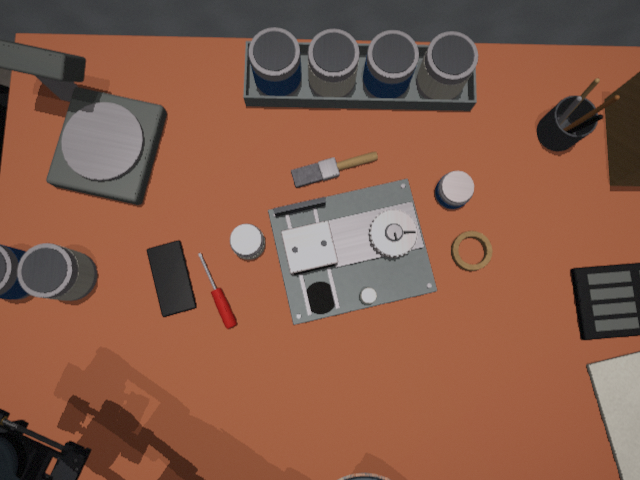

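The top view shows the rest at centre: ring about (393,233) with its mark pointing right (−y, so near a quarter turn loose), groove down, block at (309,247) and jar at (369,296). Next I'll measure these from the picture and depth.

```bash
cat >> h.py <<'E'
def cloud(c,d):
    v,u=np.mgrid[0:480,0:640]; 
    P=np.stack([(u-c['cx'])/c['fx']*d,(v-c['cy'])/c['fy']*d,d],-1)
    return P@np.array(c['orientation']).T+np.array(c['position'])
E
python3 - <<'E'
from h import *
f=np.load('pics/top0.npz');c=get_calibration('top');P=cloud(c,f['d']);p=f['p']
m=(abs(P[...,2]-60)<3.5)
n,l,s,ce=cv2.connectedComponentsWithStats(m.astype(np.uint8))
for i in range(1,n):
    if s[i,4]>150:
        q=P[l==i];print(s[i],q.mean(0).round(1),q.std(0).round(1)); r=cv2.minAreaRect(q[:,:2].astype(np.float32));print(r,cv2.minEnclosingCircle(q[:,:2].astype(np.float32)))
pl=(abs(P[...,2]-12)<3.5)
n,l,s,ce=cv2.connectedComponentsWithStats(pl.astype(np.uint8))
i=1+s[1:,4].argmax();print('plate',s[i],cv2.minAreaRect(P[l==i][:,:2].astype(np.float32)), np.median(P[l==i][:,2]))
print('table',np.median(P[350:400,240:400,2]))
im=cv2.resize(p[170:330,230:440,::-1],None,fx=3.6,fy=3.6,interpolation=cv2.INTER_CUBIC);cv2.imwrite('pics/c1.png',im)
E
```

```text
[  62  102   82   78 4406] [780.1 557.5  59.9] [42.3 42.5  1.7]
((780.70556640625, 557.5096435546875), (169.19952392578125, 167.93792724609375), 88.52737426757812) ((781.2628173828125, 557.909912109375), 85.88480377197266)
[441 170  33  33 628] [ 696.2 -184.    60.9] [17.  17.3  1.6]
((696.9060668945312, -183.38827514648438), (65.99165344238281, 67.83939361572266), 89.66629791259766) ((695.89599609375, -182.67051696777344), 36.37397766113281)
[ 370  208   48   48 1346] [597.3 -51.5  60. ] [25.6 25.3  1.7]
((598.7088623046875, -51.393611907958984), (96.1263198852539, 97.79335021972656), 89.78455352783203) ((597.6040649414062, -51.069271087646484), 50.11069107055664)
[ 281  220   57   53 1597] [564.8 120.5  61.1] [26.9 29.   1.6]
((564.48681640625, 120.42008972167969), (91.65457916259766, 99.91828155517578), 14.30998706817627) ((565.2938842773438, 121.37821960449219), 65.037109375)
[361 287  16  16 173] [468.8  -0.5  59.9] [8.2 7.8 1.6]
((469.32733154296875, -0.7077541351318359), (30.213781356811523, 30.41592788696289), 1.2200942039489746) ((469.17755126953125, -0.713208019733429), 15.718912124633789)
plate [ 268  178  169  146 8198] ((566.7152709960938, 31.3543701171875), (250.8838348388672, 309.927734375), 14.158405303955078) 12.175179610042733
table 0.35074629137420743
```

View pics/c1.png

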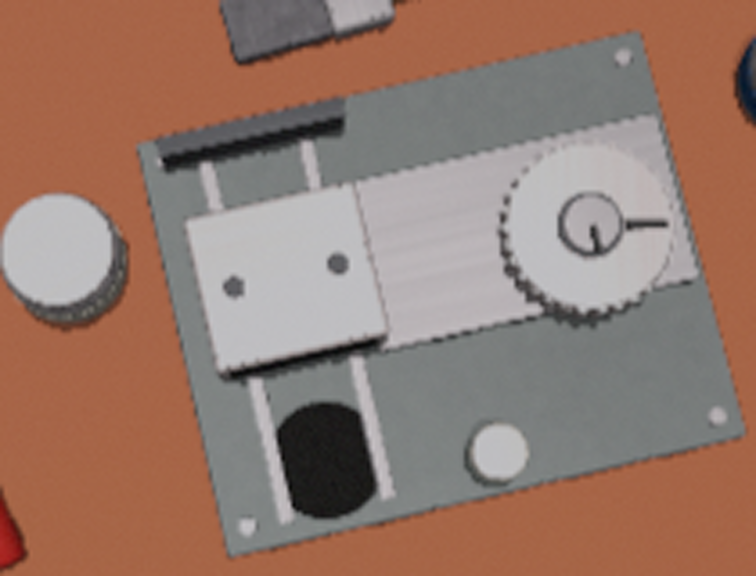

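Found: ring centre about (597.7, −51.3) at z 60, rest yaw +14.2°, block centre about (564.5, 120.4), and the plate agrees with both. The mark is at about 74° (1.29 rad), leaving roughly 646° to go. Next I'll close the fingers, square the tool up and go over to the near side of the ring.

>>> step_arm([
  {"gripper": 0, "ty": -1, "tx": 0.5, "wz": 5.5},
  {"gripper": 0, "ty": -1, "tx": 0.5, "wz": 5.5},
  {"gripper": 0, "ty": -1, "tx": 0.5, "wz": 5.5},
  {"gripper": 0, "ty": -1, "tx": 0.5, "wz": 5.5},
  {"gripper": 0, "ty": -1, "tx": 0.5},
  {"gripper": 0, "ty": -1, "tx": 0.5},
  {"gripper": 0, "ty": -1, "tx": 0.5},
  {"gripper": 0, "ty": -1, "tx": 0.5},
  {"gripper": 0, "ty": -1, "tx": 0.5},
  {"gripper": 0, "ty": -1, "tx": 0.5},
  {"gripper": 0, "ty": -1, "tx": 0.5},
  {"gripper": 0, "ty": -1, "tx": 0.5},
  {"gripper": 0, "ty": -1, "tx": 0.5},
  {"gripper": 0, "ty": -1, "tx": 0.5},
  {"gripper": 0, "ty": -1, "tx": 0.5},
  {"gripper": 0, "ty": -1, "tx": 0.5},
  {"gripper": 0, "ty": -1, "tx": 0.5},
  {"gripper": 0, "ty": -1, "tx": 0.5},
  {"gripper": 0, "ty": -1, "tx": 0.5},
  {"gripper": 0, "ty": -1, "tx": 0.5},
], squeeze=5)

```text
$.plan[0]: bad value
```

>>> step_arm([
  {"ty": -1, "tx": 0.5, "tz": -0.5},
  {"ty": -1, "tx": 0.5, "tz": -0.5},
  {"ty": -1, "tz": -0.5},
  {"tz": -1},
  {"tz": -1},
  {"tz": 0},
])

```text
$.plan[0]: bad value
```

Run:
```python
from h import *
s=sense();print(s['time_s'],s['tcp_pos'],s['tcp_rot'].round(3),s['wrist_force'],s['opening'],s['joints'])
save('wrist','w1');c=get_calibration('wrist');print(c['position'],proj(c,[597.7,-51.3,67]))
```

```text
0.05 [215.02315079 532.76282042 256.85146899] [[-0.001 -0.927  0.374]
 [-0.001  0.374  0.927]
 [-1.     0.    -0.002]] [ 1.40691583 -0.87815089 -0.48768599] 87.78364792098974 [ 5.61894617e+01  1.03993783e+01  9.21296780e+01 -7.72574683e-04
  7.75661995e+01 -1.18201425e+01]
[139.12455107 563.37826464 384.11199239] (np.float64(59.2169597679117), np.float64(593.0384117546523))
```

View pics/w1.png

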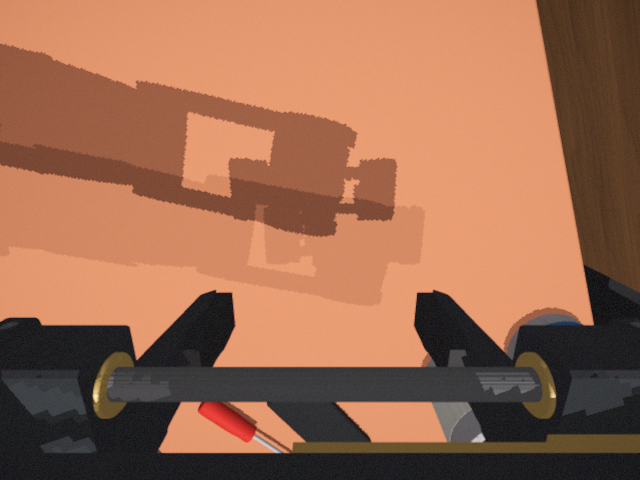

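The moves were refused, so the arm is still at the start. The picture shows only table, with the tapering fingertips at about (225,300) and (425,300). I'll try a row with all the keys.

>>> step_arm([
  {"gripper": 0, "tx": 0.5, "ty": -1, "tz": 0, "wx": 0, "wy": 0, "wz": 5.5},
], squeeze=5)

```text
time_s: 0.18
tcp_pos: [226.4, 510.0, 257.2]
tcp_rot: [[-0.001, -0.959, 0.282], [0.001, 0.282, 0.959], [-1.0, 0.001, 0.001]]
wrist_force: [0.3, -1.0, 0.5]
opening: 83.3
```

>>> step_arm([
  {"gripper": 0, "tx": 0.5, "ty": -1, "tz": 0, "wx": 0, "wy": 0, "wz": 5.5},
  {"gripper": 0, "tx": 0.5, "ty": -1, "tz": 0, "wx": 0, "wy": 0, "wz": 5.5},
  {"gripper": 0, "tx": 0.5, "ty": -1, "tz": 0, "wx": 0, "wy": 0, "wz": 5.5},
  {"gripper": 0, "tx": 0.5, "ty": -1, "tz": 0, "wx": 0, "wy": 0, "wz": 0},
  {"gripper": 0, "tx": 0.5, "ty": -1, "tz": 0, "wx": 0, "wy": 0, "wz": 0},
  {"gripper": 0, "tx": 0.5, "ty": -1, "tz": 0, "wx": 0, "wy": 0, "wz": 0},
  {"gripper": 0, "tx": 0.5, "ty": -1, "tz": 0, "wx": 0, "wy": 0, "wz": 0},
  {"gripper": 0, "tx": 0.5, "ty": -1, "tz": 0, "wx": 0, "wy": 0, "wz": 0},
  {"gripper": 0, "tx": 0.5, "ty": -1, "tz": 0, "wx": 0, "wy": 0, "wz": 0},
  {"gripper": 0, "tx": 0.5, "ty": -1, "tz": 0, "wx": 0, "wy": 0, "wz": 0},
  {"gripper": 0, "tx": 0.5, "ty": -1, "tz": 0, "wx": 0, "wy": 0, "wz": 0},
  {"gripper": 0, "tx": 0.5, "ty": -1, "tz": 0, "wx": 0, "wy": 0, "wz": 0},
  {"gripper": 0, "tx": 0.5, "ty": -1, "tz": 0, "wx": 0, "wy": 0, "wz": 0},
  {"gripper": 0, "tx": 0.5, "ty": -1, "tz": 0, "wx": 0, "wy": 0, "wz": 0},
  {"gripper": 0, "tx": 0.5, "ty": -1, "tz": 0, "wx": 0, "wy": 0, "wz": 0},
  {"gripper": 0, "tx": 0.5, "ty": -1, "tz": 0, "wx": 0, "wy": 0, "wz": 0},
  {"gripper": 0, "tx": 0.5, "ty": -1, "tz": 0, "wx": 0, "wy": 0, "wz": 0},
  {"gripper": 0, "tx": 0.5, "ty": -1, "tz": 0, "wx": 0, "wy": 0, "wz": 0},
  {"gripper": 0, "tx": 0.5, "ty": -1, "tz": 0, "wx": 0, "wy": 0, "wz": 0},
  {"gripper": 0, "tx": 0.5, "ty": -1, "tz": 0, "wx": 0, "wy": 0, "wz": 0},
])

```text
time_s: 1.85
tcp_pos: [478.0, 6.8, 257.4]
tcp_rot: [[-0.001, -1.0, 0.0], [0.0, 0.0, 1.0], [-1.0, 0.001, 0.0]]
wrist_force: [-0.1, 1.1, 0.0]
opening: 0.3
```

>>> step_arm([
  {"gripper": 0, "tx": 0.5, "ty": -1, "tz": -0.5, "wx": 0, "wy": 0, "wz": 0},
  {"gripper": 0, "tx": 0.5, "ty": -1, "tz": -0.5, "wx": 0, "wy": 0, "wz": 0},
  {"gripper": 0, "tx": 0, "ty": -0.5, "tz": -0.5, "wx": 0, "wy": 0, "wz": 0},
  {"gripper": 0, "tx": 0, "ty": 0, "tz": -1, "wx": 0, "wy": 0, "wz": 0},
  {"gripper": 0, "tx": 0, "ty": 0, "tz": -1, "wx": 0, "wy": 0, "wz": 0},
  {"gripper": 0, "tx": 0, "ty": 0, "tz": 0, "wx": 0, "wy": 0, "wz": 0},
])

```text
time_s: 2.35
tcp_pos: [499.5, -53.6, 165.2]
tcp_rot: [[-0.009, -1.0, 0.001], [0.003, 0.001, 1.0], [-1.0, 0.009, 0.003]]
wrist_force: [-0.6, 0.6, -0.2]
opening: 0.5
```

Run:
```python
from h import *
s=sense();print(s['time_s'],s['tcp_pos'],s['tcp_rot'].round(3),s['wrist_force'],s['opening'],s['joints'])
save('wrist','w2');c=get_calibration('wrist');print(c['position'],proj(c,[597.7,-51.3,67]))
```

```text
2.35 [499.45491639 -53.62955224 165.20690003] [[-0.009 -1.     0.001]
 [ 0.003  0.001  1.   ]
 [-1.     0.009  0.003]] [-0.64947287  0.56579692 -0.24077089] 0.47270979632086974 [-1.96932199e+01  7.55276461e+00  1.06810755e+02  3.31035160e-03
  6.61641406e+01 -1.09644869e+02]
[419.49153217 -53.94054701 295.29467033] (np.float64(327.1289935585589), np.float64(367.9270010654292))
```

View pics/w2.png

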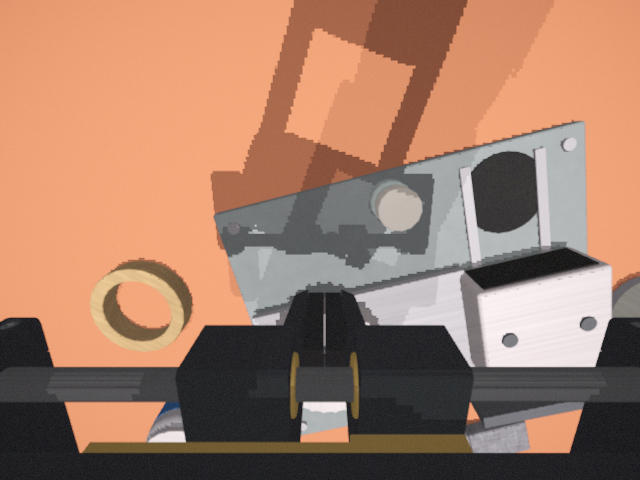

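The wrist view shows the jar at (397,205), tape at (140,305) and block at (540,300), with the fingers hiding the ring. I'll descend on the near side of the ring and approach it until it touches.

>>> step_arm([
  {"gripper": 0, "tx": 0, "ty": 0, "tz": -0.9, "wx": 0, "wy": 0, "wz": 0},
  {"gripper": 0, "tx": 0, "ty": 0, "tz": -0.9, "wx": 0, "wy": 0, "wz": 0},
  {"gripper": 0, "tx": 0, "ty": 0, "tz": -0.9, "wx": 0, "wy": 0, "wz": 0},
  {"gripper": 0, "tx": 0, "ty": 0, "tz": -0.9, "wx": 0, "wy": 0, "wz": 0},
  {"gripper": 0, "tx": 0, "ty": 0, "tz": -0.9, "wx": 0, "wy": 0, "wz": 0},
  {"gripper": 0, "tx": 0.5, "ty": 0.4, "tz": 0, "wx": 0, "wy": 0, "wz": 0},
  {"gripper": 0, "tx": 0.5, "ty": 0.3, "tz": 0, "wx": 0, "wy": 0, "wz": 0},
  {"gripper": 0, "tx": 0.2, "ty": 0, "tz": 0, "wx": 0, "wy": 0, "wz": 0},
  {"gripper": 0, "tx": 0, "ty": 0, "tz": 0, "wx": 0, "wy": 0, "wz": 0},
])

```text
time_s: 3.15
tcp_pos: [535.0, -36.9, 59.4]
tcp_rot: [[0.003, -1.0, -0.002], [-0.001, -0.002, 1.0], [-1.0, -0.003, -0.001]]
wrist_force: [0.4, 0.4, -0.1]
opening: 0.3
```

>>> step_arm([
  {"gripper": 0, "tx": 0.1, "ty": 0, "tz": 0, "wx": 0, "wy": 0, "wz": 0},
  {"gripper": 0, "tx": 0, "ty": 0, "tz": 0, "wx": 0, "wy": 0, "wz": 0},
  {"gripper": 0, "tx": 0, "ty": 0, "tz": 0, "wx": 0, "wy": 0, "wz": 0},
])

```text
time_s: 3.4
tcp_pos: [535.2, -37.1, 58.2]
tcp_rot: [[0.0, -1.0, 0.0], [-0.0, 0.0, 1.0], [-1.0, -0.0, -0.0]]
wrist_force: [0.9, -0.4, 0.3]
opening: 0.5
```

>>> step_arm([
  {"gripper": 0, "tx": 0.1, "ty": 0, "tz": 0, "wx": 0, "wy": 0, "wz": 0},
  {"gripper": 0, "tx": 0, "ty": 0, "tz": 0, "wx": 0, "wy": 0, "wz": 0},
  {"gripper": 0, "tx": 0, "ty": 0, "tz": 0, "wx": 0, "wy": 0, "wz": 0},
])

```text
time_s: 3.65
tcp_pos: [537.1, -36.9, 57.6]
tcp_rot: [[-0.001, -1.0, -0.0], [0.0, -0.0, 1.0], [-1.0, 0.001, 0.0]]
wrist_force: [-4.6, -0.2, 3.0]
opening: 0.5
```

Contact at TCP x≈537 with 4.6 N. I'll rub −y with a little more pressure and see if the ring follows.

>>> step_arm([
  {"gripper": 0, "tx": 0.04, "ty": 0, "tz": 0, "wx": 0, "wy": 0, "wz": 0},
  {"gripper": 0, "tx": 0, "ty": -0.2, "tz": 0, "wx": 0, "wy": 0, "wz": 0},
  {"gripper": 0, "tx": 0, "ty": -0.2, "tz": 0, "wx": 0, "wy": 0, "wz": 0},
  {"gripper": 0, "tx": 0, "ty": -0.2, "tz": 0, "wx": 0, "wy": 0, "wz": 0},
  {"gripper": 0, "tx": 0, "ty": -0.2, "tz": 0, "wx": 0, "wy": 0, "wz": 0},
  {"gripper": 0, "tx": 0, "ty": -0.2, "tz": 0, "wx": 0, "wy": 0, "wz": 0},
  {"gripper": 0, "tx": 0, "ty": -0.1, "tz": 0, "wx": 0, "wy": 0, "wz": 0},
])

```text
time_s: 4.23
tcp_pos: [538.0, -64.5, 57.2]
tcp_rot: [[-0.002, -1.0, -0.0], [0.001, -0.0, 1.0], [-1.0, 0.002, 0.001]]
wrist_force: [-3.6, 2.9, -0.2]
opening: 0.1
```

Run:
```python
from h import *
s=sense();print(s['tcp_pos'],s['wrist_force'])
p,d=save('side','s1');c=get_calibration('side');u,v=proj(c,[597.7,-51.3,60]);print(u,v)
u,v=int(u),int(v);a=cv2.resize(p[v-50:v+50,u-65:u+65,::-1],None,fx=4,fy=4,interpolation=cv2.INTER_CUBIC)
p,d=save('top','t1');c=get_calibration('top');u,v=proj(c,[597.7,-51.3,60]);u,v=int(u),int(v);b=cv2.resize(p[v-50:v+50,u-32:u+33,::-1],None,fx=4,fy=4,interpolation=cv2.INTER_CUBIC)
cv2.imwrite('pics/v1.png',np.hstack([a,b]))
```

```text
[538.0053008  -64.49871528  57.23697268] [-3.6441494   2.91388993 -0.18016595]
338.6273717594384 285.30961614341413
```

View pics/v1.png

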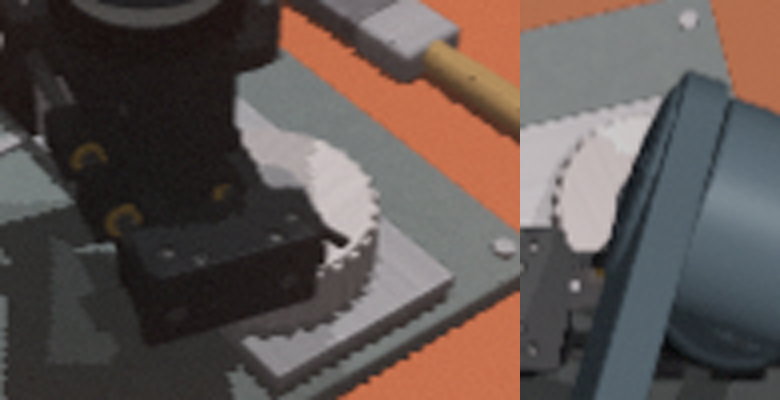

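The side view shows the mark's outer end at about crop (335,240), beside the gripper; the top camera is blocked by the arm. I'll write a detector that uses depth to reject the gripper.

```bash
cat >> h.py <<'E'
C=np.array([597.8,-51.4])
def mark(name,f=None):
    if f is None: p,d=camera(name)
    else: p,d=f['p'],f['d']
    c=get_calibration(name)
    P=cloud(c,d); q=P[...,:2]-C; r=np.hypot(*np.moveaxis(q,-1,0))
    on=(abs(P[...,2]-60)<6)&(r<43)&(r>22)
    g=p.astype(float).mean(-1)
    if on.sum()<30: return name,'hidden',int(on.sum())
    g0=np.median(g[on]); dk=on&(g<0.55*g0)
    a=np.degrees(np.arctan2(q[...,1],q[...,0]))+165.8
    w=np.clip(g0-g[dk],0,None); 
    z=(w*np.exp(1j*np.radians(a[dk]))).sum() if dk.any() else 0
    ah=np.unique((a[on]%360//15).astype(int))*15
    return name,'angle %.1f n %d coh %.2f px %d'%(np.degrees(np.angle(z))%360,dk.sum(),abs(z)/max(w.sum(),1),on.sum()),'seen',ah.tolist()
E
python3 - <<'E'
from h import *
for n,f in(('top','top0'),('side','s1'),('top','t1')): print(mark(n,np.load('pics/%s.npz'%f)))
E
```

```text
('top', 'angle 76.6 n 20 coh 1.00 px 1001', 'seen', [0, 15, 30, 45, 60, 75, 90, 105, 120, 135, 150, 165, 180, 195, 210, 225, 240, 255, 270, 285, 300, 315, 330, 345])
('side', 'angle 102.9 n 13 coh 1.00 px 328', 'seen', [90, 105, 120, 135, 150, 165, 180, 195, 210, 225, 240])
('top', 'angle 298.1 n 1 coh 1.00 px 322', 'seen', [165, 180, 195, 210, 225, 240, 255, 270, 285])
```

The stroke turned the ring about 27° with little slip. I'll probe from the −y side to get the tool's half-length, so I can orbit without turning the tool.

>>> step_arm([
  {"gripper": 0, "tx": -0.4, "ty": 0, "tz": 0, "wx": 0, "wy": 0, "wz": 0},
  {"gripper": 0, "tx": 0, "ty": -1, "tz": 0, "wx": 0, "wy": 0, "wz": 0},
  {"gripper": 0, "tx": 0, "ty": -1, "tz": 0, "wx": 0, "wy": 0, "wz": 0},
  {"gripper": 0, "tx": 0, "ty": -0.5, "tz": 0, "wx": 0, "wy": 0, "wz": 0},
  {"gripper": 0, "tx": 0.96, "ty": 0, "tz": 0, "wx": 0, "wy": 0, "wz": 0},
  {"gripper": 0, "tx": 0.8, "ty": 0, "tz": 0, "wx": 0, "wy": 0, "wz": 0},
  {"gripper": 0, "tx": 0.8, "ty": 0.2, "tz": 0, "wx": 0, "wy": 0, "wz": 0},
  {"gripper": 0, "tx": 0, "ty": 0.1, "tz": 0, "wx": 0, "wy": 0, "wz": 0},
  {"gripper": 0, "tx": 0, "ty": 0, "tz": 0, "wx": 0, "wy": 0, "wz": 0},
  {"gripper": 0, "tx": 0, "ty": 0, "tz": 0, "wx": 0, "wy": 0, "wz": 0},
])

```text
time_s: 5.17
tcp_pos: [592.3, -119.0, 57.5]
tcp_rot: [[-0.0, -1.0, -0.001], [0.0, -0.001, 1.0], [-1.0, 0.0, 0.0]]
wrist_force: [-0.5, 0.5, 0.3]
opening: 0.6
```

>>> step_arm([
  {"gripper": 0, "tx": 0, "ty": 0.08, "tz": 0, "wx": 0, "wy": 0, "wz": 0},
  {"gripper": 0, "tx": 0, "ty": 0, "tz": 0, "wx": 0, "wy": 0, "wz": 0},
])

```text
time_s: 5.33
tcp_pos: [592.0, -117.0, 57.6]
tcp_rot: [[-0.001, -1.0, 0.0], [0.0, 0.0, 1.0], [-1.0, 0.001, 0.0]]
wrist_force: [-1.0, 0.6, -0.1]
opening: 0.4
```

>>> step_arm([
  {"gripper": 0, "tx": 0, "ty": 0.08, "tz": 0, "wx": 0, "wy": 0, "wz": 0},
  {"gripper": 0, "tx": 0, "ty": 0, "tz": 0, "wx": 0, "wy": 0, "wz": 0},
])

```text
time_s: 5.5
tcp_pos: [592.4, -115.6, 57.8]
tcp_rot: [[-0.0, -1.0, -0.0], [-0.001, -0.0, 1.0], [-1.0, 0.0, -0.001]]
wrist_force: [-1.0, -2.1, -0.2]
opening: 0.4
```

Contact at y ≈ −115.4, so the tip half-length is about 14 mm and the half-width about 9.5 mm. Now the fixed-orientation orbit: a straight rub, then an arc around the tool corner.

>>> step_arm([
  {"gripper": 0, "tx": 0.19, "ty": 0.01, "tz": 0, "wx": 0, "wy": 0, "wz": 0},
  {"gripper": 0, "tx": 0.19, "ty": 0.01, "tz": 0, "wx": 0, "wy": 0, "wz": 0},
  {"gripper": 0, "tx": 0.19, "ty": 0.01, "tz": 0, "wx": 0, "wy": 0, "wz": 0},
  {"gripper": 0, "tx": 0.21, "ty": 0.01, "tz": 0, "wx": 0, "wy": 0, "wz": 0},
  {"gripper": 0, "tx": 0.2, "ty": 0.03, "tz": 0, "wx": 0, "wy": 0, "wz": 0},
  {"gripper": 0, "tx": 0.2, "ty": 0.05, "tz": 0, "wx": 0, "wy": 0, "wz": 0},
  {"gripper": 0, "tx": 0.19, "ty": 0.08, "tz": 0, "wx": 0, "wy": 0, "wz": 0},
])

```text
time_s: 6.08
tcp_pos: [627.7, -110.4, 57.7]
tcp_rot: [[0.0, -1.0, -0.0], [-0.0, -0.0, 1.0], [-1.0, -0.0, -0.0]]
wrist_force: [-2.2, -4.4, 0.0]
opening: 0.6
```

>>> step_arm([
  {"gripper": 0, "tx": 0.18, "ty": 0.09, "tz": 0, "wx": 0, "wy": 0, "wz": 0},
  {"gripper": 0, "tx": 0.17, "ty": 0.11, "tz": 0, "wx": 0, "wy": 0, "wz": 0},
  {"gripper": 0, "tx": 0.16, "ty": 0.13, "tz": 0, "wx": 0, "wy": 0, "wz": 0},
  {"gripper": 0, "tx": 0.15, "ty": 0.15, "tz": 0, "wx": 0, "wy": 0, "wz": 0},
])

```text
time_s: 6.42
tcp_pos: [644.2, -98.0, 57.8]
tcp_rot: [[0.001, -1.0, -0.0], [-0.0, -0.0, 1.0], [-1.0, -0.001, -0.0]]
wrist_force: [-1.5, -4.4, 0.7]
opening: 0.2
```

Run:
```python
from h import *
s=sense();print(s['tcp_pos'],s['wrist_force'])
for n in('side','top','wrist'): print(mark(n))
```

```text
[644.19999709 -98.02021767  57.77566387] [-1.46460014 -4.35774149  0.70292218]
('side', 'angle 152.9 n 42 coh 0.99 px 939', 'seen', [0, 15, 30, 45, 60, 75, 90, 105, 120, 135, 150, 165, 180, 195, 210, 225, 240, 255, 270, 285, 300, 315, 330, 345])
('top', 'angle 221.6 n 3 coh 1.00 px 316', 'seen', [165, 180, 195, 210, 225, 240, 255, 270, 285, 300])
('wrist', 'angle 151.0 n 614 coh 1.00 px 28377', 'seen', [0, 15, 30, 45, 60, 75, 90, 105, 120, 135, 150, 165, 180, 195, 210, 225, 240, 255, 270, 285, 300, 315, 330, 345])
```

Wrist and side cameras agree: the ring is at about 151°. I'll continue round.

>>> step_arm([
  {"gripper": 0, "tx": 0.13, "ty": 0.16, "tz": 0, "wx": 0, "wy": 0, "wz": 0},
  {"gripper": 0, "tx": 0.11, "ty": 0.17, "tz": 0, "wx": 0, "wy": 0, "wz": 0},
  {"gripper": 0, "tx": 0.09, "ty": 0.18, "tz": 0, "wx": 0, "wy": 0, "wz": 0},
  {"gripper": 0, "tx": 0.08, "ty": 0.19, "tz": 0, "wx": 0, "wy": 0, "wz": 0},
  {"gripper": 0, "tx": 0.05, "ty": 0.2, "tz": 0, "wx": 0, "wy": 0, "wz": 0},
  {"gripper": 0, "tx": 0.03, "ty": 0.2, "tz": 0, "wx": 0, "wy": 0, "wz": 0},
  {"gripper": 0, "tx": 0.01, "ty": 0.21, "tz": 0, "wx": 0, "wy": 0, "wz": 0},
  {"gripper": 0, "tx": 0, "ty": 0.22, "tz": 0, "wx": 0, "wy": 0, "wz": 0},
  {"gripper": 0, "tx": 0, "ty": 0.23, "tz": 0, "wx": 0, "wy": 0, "wz": 0},
  {"gripper": 0, "tx": 0, "ty": 0.22, "tz": 0, "wx": 0, "wy": 0, "wz": 0},
])

```text
time_s: 7.4
tcp_pos: [656.9, -48.4, 58.1]
tcp_rot: [[0.002, -1.0, -0.0], [-0.001, -0.0, 1.0], [-1.0, -0.002, -0.001]]
wrist_force: [5.8, -4.4, -1.3]
opening: 0.2
```

>>> step_arm([
  {"gripper": 0, "tx": 0, "ty": 0.23, "tz": 0, "wx": 0, "wy": 0, "wz": 0},
  {"gripper": 0, "tx": 0, "ty": 0.22, "tz": 0, "wx": 0, "wy": 0, "wz": 0},
  {"gripper": 0, "tx": -0.01, "ty": 0.21, "tz": 0, "wx": 0, "wy": 0, "wz": 0},
  {"gripper": 0, "tx": -0.03, "ty": 0.2, "tz": 0, "wx": 0, "wy": 0, "wz": 0},
  {"gripper": 0, "tx": -0.05, "ty": 0.2, "tz": 0, "wx": 0, "wy": 0, "wz": 0},
  {"gripper": 0, "tx": -0.08, "ty": 0.19, "tz": 0, "wx": 0, "wy": 0, "wz": 0},
  {"gripper": 0, "tx": -0.09, "ty": 0.18, "tz": 0, "wx": 0, "wy": 0, "wz": 0},
  {"gripper": 0, "tx": -0.11, "ty": 0.17, "tz": 0, "wx": 0, "wy": 0, "wz": 0},
])

```text
time_s: 8.07
tcp_pos: [646.5, -8.2, 57.8]
tcp_rot: [[-0.0, -1.0, -0.0], [0.0, -0.0, 1.0], [-1.0, 0.0, 0.0]]
wrist_force: [2.9, -2.7, 1.1]
opening: 0.5
```

Run:
```python
from h import *
s=sense();print(s['tcp_pos'],s['wrist_force'])
for n in('side','top','wrist'): print(mark(n))
```

```text
[646.52086016  -8.2392251   57.7715108 ] [ 2.86804063 -2.73425041  1.05974125]
('side', 'angle 248.7 n 29 coh 0.93 px 943', 'seen', [0, 15, 30, 45, 60, 75, 90, 105, 120, 135, 150, 165, 180, 195, 210, 225, 240, 255, 270, 285, 300, 315, 330, 345])
('top', 'angle 141.2 n 4 coh 1.00 px 122', 'seen', [90, 105, 120, 135, 150, 165, 180, 210])
('wrist', 'angle 258.3 n 792 coh 1.00 px 28988', 'seen', [0, 15, 30, 45, 60, 75, 90, 105, 120, 135, 150, 165, 180, 195, 210, 225, 240, 255, 270, 285, 300, 315, 330, 345])
```

Ring at 258°, following well. Going on.

>>> step_arm([
  {"gripper": 0, "tx": -0.13, "ty": 0.16, "tz": 0, "wx": 0, "wy": 0, "wz": 0},
  {"gripper": 0, "tx": -0.15, "ty": 0.15, "tz": 0, "wx": 0, "wy": 0, "wz": 0},
  {"gripper": 0, "tx": -0.16, "ty": 0.13, "tz": 0, "wx": 0, "wy": 0, "wz": 0},
  {"gripper": 0, "tx": -0.17, "ty": 0.11, "tz": 0, "wx": 0, "wy": 0, "wz": 0},
  {"gripper": 0, "tx": -0.18, "ty": 0.09, "tz": 0, "wx": 0, "wy": 0, "wz": 0},
  {"gripper": 0, "tx": -0.19, "ty": 0.08, "tz": 0, "wx": 0, "wy": 0, "wz": 0},
  {"gripper": 0, "tx": -0.2, "ty": 0.05, "tz": 0, "wx": 0, "wy": 0, "wz": 0},
  {"gripper": 0, "tx": -0.2, "ty": 0.03, "tz": 0, "wx": 0, "wy": 0, "wz": 0},
  {"gripper": 0, "tx": -0.21, "ty": 0.01, "tz": 0, "wx": 0, "wy": 0, "wz": 0},
  {"gripper": 0, "tx": -0.19, "ty": 0, "tz": 0, "wx": 0, "wy": 0, "wz": 0},
  {"gripper": 0, "tx": -0.18, "ty": 0, "tz": 0, "wx": 0, "wy": 0, "wz": 0},
])

```text
time_s: 9.13
tcp_pos: [596.8, 13.6, 57.7]
tcp_rot: [[-0.001, -1.0, -0.0], [0.003, -0.0, 1.0], [-1.0, 0.001, 0.003]]
wrist_force: [2.6, 7.5, 1.4]
opening: 0.5
```

>>> step_arm([
  {"gripper": 0, "tx": -0.19, "ty": 0, "tz": 0, "wx": 0, "wy": 0, "wz": 0},
  {"gripper": 0, "tx": -0.18, "ty": 0, "tz": 0, "wx": 0, "wy": 0, "wz": 0},
  {"gripper": 0, "tx": -0.21, "ty": -0.01, "tz": 0, "wx": 0, "wy": 0, "wz": 0},
  {"gripper": 0, "tx": -0.2, "ty": -0.03, "tz": 0, "wx": 0, "wy": 0, "wz": 0},
  {"gripper": 0, "tx": -0.2, "ty": -0.05, "tz": 0, "wx": 0, "wy": 0, "wz": 0},
  {"gripper": 0, "tx": -0.19, "ty": -0.08, "tz": 0, "wx": 0, "wy": 0, "wz": 0},
  {"gripper": 0, "tx": -0.18, "ty": -0.09, "tz": 0, "wx": 0, "wy": 0, "wz": 0},
])

```text
time_s: 9.72
tcp_pos: [562.5, 6.4, 57.5]
tcp_rot: [[-0.002, -1.0, -0.001], [0.002, -0.001, 1.0], [-1.0, 0.002, 0.002]]
wrist_force: [1.2, 4.8, 2.8]
opening: 0.5
```

Run:
```python
from h import *
s=sense();print(s['tcp_pos'],s['wrist_force'])
for n in('side','top','wrist'): print(mark(n))
```

```text
[562.46219371   6.41369108  57.49107756] [1.17678672 4.80781894 2.78309218]
('side', 'angle 9.3 n 269 coh 0.87 px 704', 'seen', [0, 15, 30, 45, 60, 75, 90, 105, 120, 135, 150, 165, 180, 195, 210, 300, 315, 330, 345])
('top', 'hidden', 0)
('wrist', 'angle 359.0 n 626 coh 1.00 px 4878', 'seen', [0, 15, 30, 45, 60, 75, 90, 105, 120, 135, 330, 345])
```

Ring at about 359°: its first lineup. Continuing.

>>> step_arm([
  {"gripper": 0, "tx": -0.17, "ty": -0.11, "tz": 0, "wx": 0, "wy": 0, "wz": 0},
  {"gripper": 0, "tx": -0.16, "ty": -0.13, "tz": 0, "wx": 0, "wy": 0, "wz": 0},
  {"gripper": 0, "tx": -0.15, "ty": -0.15, "tz": 0, "wx": 0, "wy": 0, "wz": 0},
  {"gripper": 0, "tx": -0.13, "ty": -0.16, "tz": 0, "wx": 0, "wy": 0, "wz": 0},
  {"gripper": 0, "tx": -0.11, "ty": -0.17, "tz": 0, "wx": 0, "wy": 0, "wz": 0},
  {"gripper": 0, "tx": -0.09, "ty": -0.18, "tz": 0, "wx": 0, "wy": 0, "wz": 0},
  {"gripper": 0, "tx": -0.08, "ty": -0.19, "tz": 0, "wx": 0, "wy": 0, "wz": 0},
  {"gripper": 0, "tx": -0.05, "ty": -0.2, "tz": 0, "wx": 0, "wy": 0, "wz": 0},
  {"gripper": 0, "tx": -0.03, "ty": -0.2, "tz": 0, "wx": 0, "wy": 0, "wz": 0},
  {"gripper": 0, "tx": -0.01, "ty": -0.21, "tz": 0, "wx": 0, "wy": 0, "wz": 0},
  {"gripper": 0, "tx": 0, "ty": -0.22, "tz": 0, "wx": 0, "wy": 0, "wz": 0},
  {"gripper": 0, "tx": 0, "ty": -0.23, "tz": 0, "wx": 0, "wy": 0, "wz": 0},
])

```text
time_s: 10.87
tcp_pos: [538.5, -49.3, 57.1]
tcp_rot: [[-0.002, -1.0, -0.0], [0.0, -0.0, 1.0], [-1.0, 0.002, 0.0]]
wrist_force: [-3.6, 3.9, -1.0]
opening: 0.6
```

Run:
```python
from h import *
s=sense();print(s['tcp_pos'],s['wrist_force'])
for n in('side','wrist'): print(mark(n))
```

```text
[538.48519466 -49.28696454  57.08733073] [-3.59608066  3.94449973 -0.96732012]
('side', 'angle 78.1 n 6 coh 0.77 px 396', 'seen', [60, 75, 90, 105, 120, 135, 150, 165, 180, 195, 210, 225, 240])
('wrist', 'angle 0.0 n 0 coh 0.00 px 280', 'seen', [0, 300, 315, 330, 345])
```

>>> step_arm([
  {"gripper": 0, "tx": 0, "ty": -0.22, "tz": 0, "wx": 0, "wy": 0, "wz": 0},
  {"gripper": 0, "tx": 0, "ty": -0.23, "tz": 0, "wx": 0, "wy": 0, "wz": 0},
  {"gripper": 0, "tx": 0, "ty": -0.22, "tz": 0, "wx": 0, "wy": 0, "wz": 0},
  {"gripper": 0, "tx": 0.01, "ty": -0.21, "tz": 0, "wx": 0, "wy": 0, "wz": 0},
  {"gripper": 0, "tx": 0.03, "ty": -0.2, "tz": 0, "wx": 0, "wy": 0, "wz": 0},
  {"gripper": 0, "tx": 0.05, "ty": -0.2, "tz": 0, "wx": 0, "wy": 0, "wz": 0},
  {"gripper": 0, "tx": 0.08, "ty": -0.19, "tz": 0, "wx": 0, "wy": 0, "wz": 0},
  {"gripper": 0, "tx": 0.09, "ty": -0.18, "tz": 0, "wx": 0, "wy": 0, "wz": 0},
  {"gripper": 0, "tx": 0.11, "ty": -0.17, "tz": 0, "wx": 0, "wy": 0, "wz": 0},
  {"gripper": 0, "tx": 0.13, "ty": -0.16, "tz": 0, "wx": 0, "wy": 0, "wz": 0},
])

```text
time_s: 11.8
tcp_pos: [552.5, -98.9, 57.8]
tcp_rot: [[0.0, -1.0, -0.0], [-0.0, -0.0, 1.0], [-1.0, -0.0, -0.0]]
wrist_force: [-1.9, 1.8, 0.1]
opening: 0.7
```

Run:
```python
from h import *
s=sense();print(s['tcp_pos'],s['wrist_force'])
for n in('side','top','wrist'): print(mark(n))
```

```text
[552.52529836 -98.88976819  57.81500485] [-1.85398775  1.82581132  0.08818631]
('side', 'angle 130.8 n 26 coh 1.00 px 165', 'seen', [105, 120, 135, 150, 165, 180, 195])
('top', 'angle 14.1 n 92 coh 0.62 px 503', 'seen', [0, 15, 90, 105, 120, 135, 150, 165, 180, 195, 210, 225, 240, 255, 270, 330, 345])
('wrist', 'angle 310.1 n 36 coh 0.90 px 3286', 'seen', [60, 75, 90, 210, 225, 240, 255, 270, 285, 300, 315, 330])
```

Ring at about 491° (predicted 493°). Continuing.

>>> step_arm([
  {"gripper": 0, "tx": 0.15, "ty": -0.15, "tz": 0, "wx": 0, "wy": 0, "wz": 0},
  {"gripper": 0, "tx": 0.16, "ty": -0.13, "tz": 0, "wx": 0, "wy": 0, "wz": 0},
  {"gripper": 0, "tx": 0.17, "ty": -0.11, "tz": 0, "wx": 0, "wy": 0, "wz": 0},
  {"gripper": 0, "tx": 0.18, "ty": -0.09, "tz": 0, "wx": 0, "wy": 0, "wz": 0},
  {"gripper": 0, "tx": 0.19, "ty": -0.08, "tz": 0, "wx": 0, "wy": 0, "wz": 0},
  {"gripper": 0, "tx": 0.2, "ty": -0.05, "tz": 0, "wx": 0, "wy": 0, "wz": 0},
  {"gripper": 0, "tx": 0.2, "ty": -0.03, "tz": 0, "wx": 0, "wy": 0, "wz": 0},
  {"gripper": 0, "tx": 0.21, "ty": -0.01, "tz": 0, "wx": 0, "wy": 0, "wz": 0},
  {"gripper": 0, "tx": 0.19, "ty": 0, "tz": 0, "wx": 0, "wy": 0, "wz": 0},
  {"gripper": 0, "tx": 0.18, "ty": 0, "tz": 0, "wx": 0, "wy": 0, "wz": 0},
])

```text
time_s: 12.78
tcp_pos: [598.7, -115.4, 58.0]
tcp_rot: [[0.001, -1.0, -0.0], [-0.001, -0.0, 1.0], [-1.0, -0.001, -0.001]]
wrist_force: [-2.0, -5.8, 0.8]
opening: 0.3
```

>>> step_arm([
  {"gripper": 0, "tx": 0.19, "ty": 0, "tz": 0, "wx": 0, "wy": 0, "wz": 0},
  {"gripper": 0, "tx": 0.18, "ty": 0, "tz": 0, "wx": 0, "wy": 0, "wz": 0},
  {"gripper": 0, "tx": 0.21, "ty": 0.01, "tz": 0, "wx": 0, "wy": 0, "wz": 0},
  {"gripper": 0, "tx": 0.2, "ty": 0.03, "tz": 0, "wx": 0, "wy": 0, "wz": 0},
  {"gripper": 0, "tx": 0.2, "ty": 0.05, "tz": 0, "wx": 0, "wy": 0, "wz": 0},
  {"gripper": 0, "tx": 0.19, "ty": 0.08, "tz": 0, "wx": 0, "wy": 0, "wz": 0},
  {"gripper": 0, "tx": 0.18, "ty": 0.09, "tz": 0, "wx": 0, "wy": 0, "wz": 0},
  {"gripper": 0, "tx": 0.17, "ty": 0.11, "tz": 0, "wx": 0, "wy": 0, "wz": 0},
  {"gripper": 0, "tx": 0.16, "ty": 0.13, "tz": 0, "wx": 0, "wy": 0, "wz": 0},
  {"gripper": 0, "tx": 0.15, "ty": 0.15, "tz": 0, "wx": 0, "wy": 0, "wz": 0},
])

```text
time_s: 13.62
tcp_pos: [644.2, -97.9, 57.8]
tcp_rot: [[0.0, -1.0, -0.0], [-0.0, -0.0, 1.0], [-1.0, -0.0, -0.0]]
wrist_force: [-1.9, -2.9, 0.2]
opening: 0.1
```

Run:
```python
from h import *
s=sense();print(s['tcp_pos'],s['wrist_force'])
for n in('side','top','wrist'): print(mark(n))
```

```text
[644.15650828 -97.94989091  57.79840128] [-1.87112346 -2.91329562  0.23973574]
('side', 'angle 211.5 n 27 coh 0.91 px 947', 'seen', [0, 15, 30, 45, 60, 75, 90, 105, 120, 135, 150, 165, 180, 195, 210, 225, 240, 255, 270, 285, 300, 315, 330, 345])
('top', 'angle 225.7 n 22 coh 1.00 px 311', 'seen', [165, 180, 195, 210, 225, 240, 255, 270, 285, 300])
('wrist', 'angle 226.8 n 639 coh 1.00 px 28432', 'seen', [0, 15, 30, 45, 60, 75, 90, 105, 120, 135, 150, 165, 180, 195, 210, 225, 240, 255, 270, 285, 300, 315, 330, 345])
```

Ring at about 587°, with 133° to go. I'll do about 115° and then look.

>>> step_arm([
  {"gripper": 0, "tx": 0.13, "ty": 0.16, "tz": 0, "wx": 0, "wy": 0, "wz": 0},
  {"gripper": 0, "tx": 0.11, "ty": 0.17, "tz": 0, "wx": 0, "wy": 0, "wz": 0},
  {"gripper": 0, "tx": 0.09, "ty": 0.18, "tz": 0, "wx": 0, "wy": 0, "wz": 0},
  {"gripper": 0, "tx": 0.08, "ty": 0.19, "tz": 0, "wx": 0, "wy": 0, "wz": 0},
  {"gripper": 0, "tx": 0.05, "ty": 0.2, "tz": 0, "wx": 0, "wy": 0, "wz": 0},
  {"gripper": 0, "tx": 0.03, "ty": 0.2, "tz": 0, "wx": 0, "wy": 0, "wz": 0},
  {"gripper": 0, "tx": 0.01, "ty": 0.21, "tz": 0, "wx": 0, "wy": 0, "wz": 0},
  {"gripper": 0, "tx": 0, "ty": 0.22, "tz": 0, "wx": 0, "wy": 0, "wz": 0},
  {"gripper": 0, "tx": 0, "ty": 0.23, "tz": 0, "wx": 0, "wy": 0, "wz": 0},
  {"gripper": 0, "tx": 0, "ty": 0.22, "tz": 0, "wx": 0, "wy": 0, "wz": 0},
  {"gripper": 0, "tx": 0, "ty": 0.23, "tz": 0, "wx": 0, "wy": 0, "wz": 0},
  {"gripper": 0, "tx": 0, "ty": 0.22, "tz": 0, "wx": 0, "wy": 0, "wz": 0},
  {"gripper": 0, "tx": -0.01, "ty": 0.21, "tz": 0, "wx": 0, "wy": 0, "wz": 0},
  {"gripper": 0, "tx": -0.03, "ty": 0.2, "tz": 0, "wx": 0, "wy": 0, "wz": 0},
  {"gripper": 0, "tx": -0.05, "ty": 0.2, "tz": 0, "wx": 0, "wy": 0, "wz": 0},
  {"gripper": 0, "tx": -0.08, "ty": 0.19, "tz": 0, "wx": 0, "wy": 0, "wz": 0},
  {"gripper": 0, "tx": -0.09, "ty": 0.18, "tz": 0, "wx": 0, "wy": 0, "wz": 0},
])

```text
time_s: 15.18
tcp_pos: [649.5, -12.4, 57.9]
tcp_rot: [[0.0, -1.0, -0.0], [0.0, -0.0, 1.0], [-1.0, -0.0, 0.0]]
wrist_force: [2.8, -1.4, 0.1]
opening: 0.4
```

Run:
```python
from h import *
s=sense();print(s['tcp_pos'],s['wrist_force'])
save('wrist','w9')
for n in('side','wrist'): print(mark(n))
```

```text
[649.46521367 -12.43895327  57.9019389 ] [ 2.78834469 -1.38878229  0.09424996]
('side', 'angle 320.5 n 25 coh 0.94 px 952', 'seen', [0, 15, 30, 45, 60, 75, 90, 105, 120, 135, 150, 165, 180, 195, 210, 225, 240, 255, 270, 285, 300, 315, 330, 345])
('wrist', 'angle 321.3 n 929 coh 1.00 px 29611', 'seen', [0, 15, 30, 45, 60, 75, 90, 105, 120, 135, 150, 165, 180, 195, 210, 225, 240, 255, 270, 285, 300, 315, 330, 345])
```

View pics/w9.png

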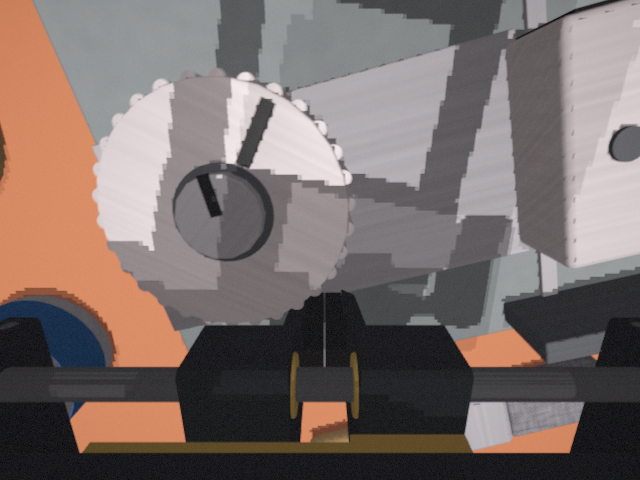

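The wrist view clearly shows the mark at (257,130) and the groove at (208,195), about 39° short of line. Six more 6° rows, then another look.

>>> step_arm([
  {"gripper": 0, "tx": -0.11, "ty": 0.17, "tz": 0, "wx": 0, "wy": 0, "wz": 0},
  {"gripper": 0, "tx": -0.13, "ty": 0.16, "tz": 0, "wx": 0, "wy": 0, "wz": 0},
  {"gripper": 0, "tx": -0.15, "ty": 0.15, "tz": 0, "wx": 0, "wy": 0, "wz": 0},
  {"gripper": 0, "tx": -0.16, "ty": 0.13, "tz": 0, "wx": 0, "wy": 0, "wz": 0},
  {"gripper": 0, "tx": -0.17, "ty": 0.11, "tz": 0, "wx": 0, "wy": 0, "wz": 0},
  {"gripper": 0, "tx": -0.12, "ty": 0.06, "tz": 0, "wx": 0, "wy": 0, "wz": 0},
  {"gripper": 0, "tx": 0, "ty": 0, "tz": 0, "wx": 0, "wy": 0, "wz": 0},
])

```text
time_s: 15.92
tcp_pos: [627.5, 7.2, 57.6]
tcp_rot: [[-0.001, -1.0, -0.0], [0.001, -0.0, 1.0], [-1.0, 0.001, 0.001]]
wrist_force: [1.8, 1.5, 1.0]
opening: 0.5
```

Run:
```python
from h import *
s=sense();print(s['tcp_pos'],s['wrist_force'])
for n in('side','wrist'): print(mark(n))
# groove angle, wrist
p,d=camera('wrist');c=get_calibration('wrist');P=cloud(c,d);q=P[...,:2]-C;r=np.hypot(q[...,0],q[...,1]);g=p.mean(-1)
on=(abs(P[...,2]-67)<5)&(r<13)
h=on|((r<13)&(P[...,2]>55)&(P[...,2]<75));dk=h&(g<0.5*np.median(g[h]))
v=q[dk];print(dk.sum(),v.mean(0)); vx,vy,_,_=cv2.fitLine(v.astype(np.float32),cv2.DIST_L2,0,.01,.01).ravel();print('groove line',np.degrees(np.arctan2(vy,vx)))
hub=np.argwhere((abs(P[...,2]-67)<2.5)&(r<20));Q=P[(abs(P[...,2]-67)<2.5)&(r<20)];print('hub centre',cv2.minEnclosingCircle(Q[:,:2].astype(np.float32)))
```

```text
[627.479595     7.22936582  57.59716833] [1.7810836  1.50147334 0.98855041]
('side', 'angle 354.1 n 29 coh 0.95 px 907', 'seen', [0, 15, 30, 45, 60, 75, 90, 105, 120, 135, 150, 165, 180, 195, 210, 225, 240, 255, 270, 285, 300, 315, 330, 345])
('wrist', 'angle 352.4 n 929 coh 0.99 px 23497', 'seen', [0, 15, 30, 45, 60, 75, 90, 105, 120, 135, 150, 165, 180, 195, 210, 225, 240, 255, 270, 285, 300, 315, 330, 345])
320 [-7.63578114 -0.70204106]
groove line 15.044784
hub centre ((596.3441162109375, -50.84524154663086), 16.504161834716797)
```

About 6–7° remain, so a final nudge of about 5.5 mm along the rim, then measure against the hub's own centre.

>>> step_arm([
  {"gripper": 0, "tx": -0.1, "ty": 0.05, "tz": 0, "wx": 0, "wy": 0, "wz": 0},
  {"gripper": 0, "tx": -0.1, "ty": 0.04, "tz": 0, "wx": 0, "wy": 0, "wz": 0},
  {"gripper": 0, "tx": 0, "ty": 0, "tz": 0, "wx": 0, "wy": 0, "wz": 0},
])

```text
time_s: 16.32
tcp_pos: [623.4, 8.9, 57.7]
tcp_rot: [[0.0, -1.0, -0.0], [0.0, -0.0, 1.0], [-1.0, -0.0, 0.0]]
wrist_force: [2.4, 1.5, -1.0]
opening: 0.4
```

```bash
cat >> h.py <<'E'
def fine():
    p,d=camera('wrist');c=get_calibration('wrist');P=cloud(c,d);g=p.mean(-1)
    r0=np.hypot(*np.moveaxis(P[...,:2]-C,-1,0))
    hub=((abs(P[...,2]-67)<2.5)&(r0<20)).astype(np.uint8)
    cn=max(cv2.findContours(hub,cv2.RETR_EXTERNAL,cv2.CHAIN_APPROX_NONE)[0],key=cv2.contourArea)
    (u,v),_,_=cv2.fitEllipse(cv2.convexHull(cn)); h=ray(c,u,v,67)[:2]
    q=P[...,:2]-h;r=np.hypot(q[...,0],q[...,1]);out=[]
    for lo,hi,z in((2,13,67),(23,43,60)):
        on=(r>lo)&(r<hi)&(abs(P[...,2]-z)<7);dk=(on&(g<.5*np.median(g[on]))).astype(np.uint8)
        n,l,s,_=cv2.connectedComponentsWithStats(dk);k=l==1+s[1:,4].argmax()
        m=q[k].mean(0);f=cv2.fitLine(q[k].astype(np.float32),cv2.DIST_L2,0,.01,.01).ravel()
        out.append((k.sum(),m.round(1),'dir %.1f line %.1f'%(np.degrees(np.arctan2(m[1],m[0]))%360,np.degrees(np.arctan2(f[1],f[0]))%180)))
    print('hub',h,'groove',out[0],'mark',out[1]); return p
E
python3 - <<'E'
from h import *
fine();print(mark('side'),mark('wrist'),sense()['wrist_force'])
E
```

```text
hub [595.33224253 -50.00860562] groove (np.int64(344), array([-6.8, -2.5]), 'dir 200.0 line 12.2') mark (np.int64(856), array([-32. ,  -8.7]), 'dir 195.2 line 14.4')
('side', 'angle 352.5 n 28 coh 0.73 px 904', 'seen', [0, 15, 30, 45, 60, 75, 90, 105, 120, 135, 150, 165, 180, 195, 210, 225, 240, 255, 270, 285, 300, 315, 330, 345]) ('wrist', 'angle 357.2 n 921 coh 0.98 px 22068', 'seen', [0, 15, 30, 45, 60, 75, 90, 105, 120, 135, 150, 165, 180, 195, 210, 225, 240, 255, 270, 285, 300, 315, 330, 345]) [1.15384185 1.90704355 0.108218  ]
```

The mark's line is 14.4° against the rest's 14.2°. I'll back off radially, rise, and swing over to the block's front, which also clears the top camera for a check of the ring.

>>> step_arm([
  {"gripper": 0, "tx": 0.15, "ty": 0.4, "tz": 0, "wx": 0, "wy": 0, "wz": 0},
  {"gripper": 0, "tx": 0.05, "ty": 0.2, "tz": 0.5, "wx": 0, "wy": 0, "wz": 0},
  {"gripper": 0, "tx": 0, "ty": 0, "tz": 1, "wx": 0, "wy": 0, "wz": 0},
  {"gripper": 0, "tx": 0, "ty": 0, "tz": 1, "wx": 0, "wy": 0, "wz": 0},
  {"gripper": 0, "tx": 0, "ty": 0, "tz": 1, "wx": 0, "wy": 0, "wz": 0},
  {"gripper": 0, "tx": -0.94, "ty": 0.55, "tz": 0.5, "wx": 0, "wy": 0, "wz": 2.37},
  {"gripper": 0, "tx": -0.94, "ty": 0.55, "tz": 0, "wx": 0, "wy": 0, "wz": 2.37},
  {"gripper": 0, "tx": -0.94, "ty": 0.55, "tz": 0, "wx": 0, "wy": 0, "wz": 2.37},
  {"gripper": 0, "tx": -0.94, "ty": 0.55, "tz": 0, "wx": 0, "wy": 0, "wz": 2.37},
  {"gripper": 0, "tx": -0.94, "ty": 0.55, "tz": 0, "wx": 0, "wy": 0, "wz": 2.37},
  {"gripper": 0, "tx": -0.94, "ty": 0.55, "tz": 0, "wx": 0, "wy": 0, "wz": 2.37},
  {"gripper": 0, "tx": 0, "ty": 0, "tz": 0, "wx": 0, "wy": 0, "wz": 0},
])

```text
time_s: 17.47
tcp_pos: [483.2, 108.7, 157.7]
tcp_rot: [[-0.004, -0.968, -0.25], [0.0, -0.25, 0.968], [-1.0, 0.004, 0.001]]
wrist_force: [0.4, -0.3, -0.4]
opening: 0.5
```

Run:
```python
from h import *
s=sense();print(s['tcp_pos'],s['tcp_rot'].round(3).tolist(),s['wrist_force'])
for n in('side','top'): print(mark(n))
ims=[]
for n in('side','top'):
    p,d=save(n,'z_'+n);c=get_calibration(n);u,v=map(int,proj(c,[597.7,-51.3,60]));ims.append(cv2.resize(p[v-38:v+38,u-38:u+38,::-1],(400,400),interpolation=cv2.INTER_CUBIC))
cv2.imwrite('pics/v2.png',np.hstack(ims))
```

```text
[483.21458536 108.66114777 157.68155063] [[-0.004, -0.968, -0.25], [0.0, -0.25, 0.968], [-1.0, 0.004, 0.001]] [ 0.38828003 -0.26167319 -0.39342818]
('side', 'angle 0.4 n 32 coh 1.00 px 947', 'seen', [0, 15, 30, 45, 60, 75, 90, 105, 120, 135, 150, 165, 180, 195, 210, 225, 240, 255, 270, 285, 300, 315, 330, 345])
('top', 'angle 359.0 n 17 coh 1.00 px 995', 'seen', [0, 15, 30, 45, 60, 75, 90, 105, 120, 135, 150, 165, 180, 195, 210, 225, 240, 255, 270, 285, 300, 315, 330, 345])
```

View pics/v2.png

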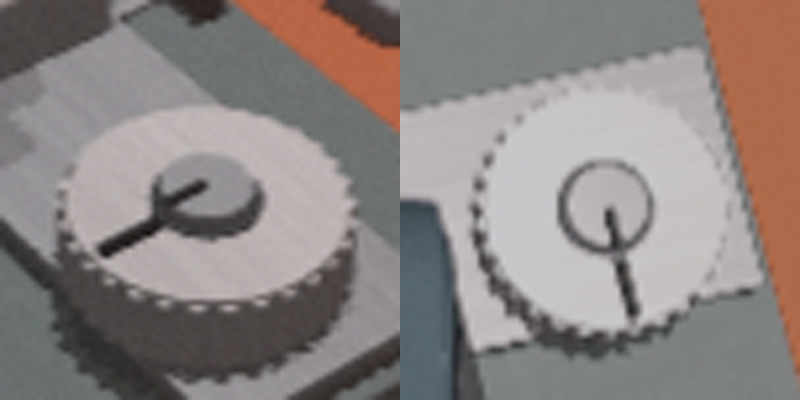

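Both views show mark and groove in one straight line (side 0.4°, top 359.0°, tool clear). The ring is done, two turns from tight. Next, descend in front of the block and push it.

>>> step_arm([
  {"gripper": 0, "tx": 0, "ty": -0.34, "tz": -1, "wx": 0, "wy": 0, "wz": 0},
  {"gripper": 0, "tx": 0, "ty": 0, "tz": -1, "wx": 0, "wy": 0, "wz": 0},
  {"gripper": 0, "tx": 0, "ty": 0, "tz": -1, "wx": 0, "wy": 0, "wz": 0},
  {"gripper": 0, "tx": 0, "ty": 0, "tz": -1, "wx": 0, "wy": 0, "wz": 0},
  {"gripper": 0, "tx": 0.38, "ty": 0.1, "tz": 0, "wx": 0, "wy": 0, "wz": 0},
  {"gripper": 0, "tx": 0.38, "ty": 0.1, "tz": 0, "wx": 0, "wy": 0, "wz": 0},
  {"gripper": 0, "tx": 0.19, "ty": 0.05, "tz": 0, "wx": 0, "wy": 0, "wz": 0},
  {"gripper": 0, "tx": 0.1, "ty": 0.02, "tz": 0, "wx": 0, "wy": 0, "wz": 0},
  {"gripper": 0, "tx": 0.1, "ty": 0.02, "tz": 0, "wx": 0, "wy": 0, "wz": 0},
  {"gripper": 0, "tx": 0.1, "ty": 0.02, "tz": 0, "wx": 0, "wy": 0, "wz": 0},
])

```text
time_s: 18.5
tcp_pos: [519.7, 105.4, 58.9]
tcp_rot: [[0.001, -0.969, -0.246], [-0.0, -0.246, 0.969], [-1.0, -0.001, -0.001]]
wrist_force: [-2.8, -1.5, 2.0]
opening: 0.3
```

>>> step_arm([
  {"gripper": 0, "tx": 0.15, "ty": 0.04, "tz": 0, "wx": 0, "wy": 0, "wz": 0},
  {"gripper": 0, "tx": 0.15, "ty": 0.04, "tz": 0, "wx": 0, "wy": 0, "wz": 0},
  {"gripper": 0, "tx": 0.15, "ty": 0.04, "tz": 0, "wx": 0, "wy": 0, "wz": 0},
  {"gripper": 0, "tx": 0.15, "ty": 0.04, "tz": 0, "wx": 0, "wy": 0, "wz": 0},
  {"gripper": 0, "tx": 0.15, "ty": 0.04, "tz": 0, "wx": 0, "wy": 0, "wz": 0},
])

```text
time_s: 18.92
tcp_pos: [537.9, 110.6, 57.8]
tcp_rot: [[0.0, -0.969, -0.246], [0.0, -0.246, 0.969], [-1.0, -0.0, 0.0]]
wrist_force: [-3.0, -1.2, 1.1]
opening: 0.5
```

The block slides at about 3 N, roughly 27 mm so far. I'll go on in small steps.

>>> step_arm([
  {"gripper": 0, "tx": 0.15, "ty": 0.04, "tz": 0, "wx": 0, "wy": 0, "wz": 0},
  {"gripper": 0, "tx": 0.1, "ty": 0.025, "tz": 0, "wx": 0, "wy": 0, "wz": 0},
  {"gripper": 0, "tx": 0.08, "ty": 0.02, "tz": 0, "wx": 0, "wy": 0, "wz": 0},
  {"gripper": 0, "tx": 0, "ty": 0, "tz": 0, "wx": 0, "wy": 0, "wz": 0},
])

```text
time_s: 19.25
tcp_pos: [546.4, 112.8, 57.7]
tcp_rot: [[0.001, -0.969, -0.246], [0.0, -0.246, 0.969], [-1.0, -0.001, 0.0]]
wrist_force: [0.5, -0.0, -0.0]
opening: 0.6
```

>>> step_arm([
  {"gripper": 0, "tx": 0.08, "ty": 0.02, "tz": 0, "wx": 0, "wy": 0, "wz": 0},
  {"gripper": 0, "tx": 0.08, "ty": 0.02, "tz": 0, "wx": 0, "wy": 0, "wz": 0},
])

```text
time_s: 19.42
tcp_pos: [549.6, 113.6, 57.6]
tcp_rot: [[-0.001, -0.969, -0.246], [0.0, -0.246, 0.969], [-1.0, 0.001, 0.0]]
wrist_force: [-2.1, -0.6, 0.1]
opening: 0.4
```

>>> step_arm([
  {"gripper": 0, "tx": 0.08, "ty": 0.02, "tz": 0, "wx": 0, "wy": 0, "wz": 0},
  {"gripper": 0, "tx": 0, "ty": 0, "tz": 0, "wx": 0, "wy": 0, "wz": 0},
])

```text
time_s: 19.58
tcp_pos: [550.1, 113.8, 57.3]
tcp_rot: [[-0.005, -0.969, -0.246], [-0.001, -0.246, 0.969], [-1.0, 0.005, 0.0]]
wrist_force: [-9.2, -3.4, 6.7]
opening: 0.7
```

Force has jumped to about 10 N with no advance, so it seems to be at the stop. One 1 mm step to confirm.

>>> step_arm([
  {"gripper": 0, "tx": 0.04, "ty": 0.01, "tz": 0, "wx": 0, "wy": 0, "wz": 0},
  {"gripper": 0, "tx": 0, "ty": 0, "tz": 0, "wx": 0, "wy": 0, "wz": 0},
  {"gripper": 0, "tx": 0, "ty": 0, "tz": 0, "wx": 0, "wy": 0, "wz": 0},
])

```text
time_s: 19.83
tcp_pos: [550.1, 113.8, 57.2]
tcp_rot: [[-0.007, -0.969, -0.246], [-0.001, -0.246, 0.969], [-1.0, 0.007, 0.001]]
wrist_force: [-13.0, -5.4, 9.0]
opening: 0.7
```

>>> step_arm([
  {"gripper": 0, "tx": -0.3, "ty": -0.08, "tz": 0, "wx": 0, "wy": 0, "wz": 0},
  {"gripper": 0, "tx": -0.7, "ty": -0.18, "tz": 0, "wx": 0, "wy": 0, "wz": 0},
  {"gripper": 0, "tx": -0.7, "ty": -0.18, "tz": 0.5, "wx": 0, "wy": 0, "wz": 0},
  {"gripper": 0, "tx": 0, "ty": 0, "tz": 1, "wx": 0, "wy": 0, "wz": 0},
  {"gripper": 0, "tx": 0, "ty": 0, "tz": 1, "wx": 0, "wy": 0, "wz": 0},
  {"gripper": 0, "tx": 0, "ty": 0, "tz": 1, "wx": 0, "wy": 0, "wz": 0},
  {"gripper": 0, "tx": -0.8, "ty": 0.5, "tz": 1, "wx": 0, "wy": 0, "wz": 0},
  {"gripper": 0, "tx": -0.8, "ty": 0.5, "tz": 1, "wx": 0, "wy": 0, "wz": 0},
  {"gripper": 0, "tx": -0.8, "ty": 0.8, "tz": 0, "wx": 0, "wy": 0, "wz": 0},
  {"gripper": 0, "tx": -0.8, "ty": 0.8, "tz": 0, "wx": 0, "wy": 0, "wz": 0},
  {"gripper": 0, "tx": -0.8, "ty": 0.8, "tz": 0, "wx": 0, "wy": 0, "wz": 0},
  {"gripper": 0, "tx": 0, "ty": 0, "tz": 0, "wx": 0, "wy": 0, "wz": 0},
])

```text
time_s: 20.83
tcp_pos: [407.6, 190.9, 195.3]
tcp_rot: [[0.0, -0.969, -0.248], [0.002, -0.248, 0.969], [-1.0, -0.0, 0.002]]
wrist_force: [0.6, 0.5, -0.8]
opening: 0.4
```

Run:
```python
from h import *
s=sense();print(s['time_s'],s['tcp_pos'],s['wrist_force'])
for n in('side','top'): print(mark(n))
p,d=save('top','end');P=cloud(get_calibration('top'),d)
n,l,st,_=cv2.connectedComponentsWithStats((abs(P[...,2]-61)<3.5).astype(np.uint8))
for i in range(1,n):
    if st[i,4]>300:print(st[i],cv2.minAreaRect(P[l==i][:,:2].astype(np.float32)))
q=P-np.array([573.5,45.4,0]);a=np.radians(14.2);x=q[...,0]*np.cos(a)+q[...,1]*np.sin(a);y=-q[...,0]*np.sin(a)+q[...,1]*np.cos(a)
bar=(abs(P[...,2]-40)<4)&(abs(y-75)<45)&(x>40)&(x<130);print('bar x',np.percentile(x[bar],[2,50,98]));bl=(abs(P[...,2]-62)<3)&(abs(y-75)<40)&(x<130);print('block x',np.percentile(x[bl],[1,99]))
cv2.imwrite('pics/c9.png',cv2.resize(p[140:340,140:500,::-1],(792,440),interpolation=cv2.INTER_CUBIC))
```

```text
20.8333 [407.57123024 190.87669623 195.30597208] [ 0.60367215  0.49156972 -0.75861516]
('side', 'angle 0.6 n 33 coh 1.00 px 957', 'seen', [0, 15, 30, 45, 60, 75, 90, 105, 120, 135, 150, 165, 180, 195, 210, 225, 240, 255, 270, 285, 300, 315, 330, 345])
('top', 'angle 359.1 n 21 coh 1.00 px 995', 'seen', [0, 15, 30, 45, 60, 75, 90, 105, 120, 135, 150, 165, 180, 195, 210, 225, 240, 255, 270, 285, 300, 315, 330, 345])
[  62  102   81   78 4180] ((780.580810546875, 557.339111328125), (168.41854858398438, 168.08506774902344), 3.060551881790161)
[442 170  33  32 714] ((696.9637451171875, -183.88307189941406), (66.01397705078125, 66.3570556640625), 79.64700317382812)
[ 277  202   57   53 1776] ((603.3718872070312, 130.1617431640625), (92.63386535644531, 99.85271453857422), 14.072641372680664)
[ 370  208   48   49 1309] ((597.4951782226562, -51.25038146972656), (96.09368896484375, 98.62905883789062), 28.704811096191406)Traceback (most recent call last):
  File "<stdin>", line 9, in <module>
    return _quantile_unchecked(
        a, q, axis, out, overwrite_input, method, keepdims, weights)
    return _ureduce(a,
                    func=_quantile_ureduce_func,
    ...<5 lines>...
                    overwrite_input=overwrite_input,
                    method=method)
    r = func(a, **kwargs)
    result = _quantile(arr,
                       quantiles=q,
    ...<2 lines>...
                       out=out,
                       weights=wgt)
    slices_having_nans = np.isnan(arr[-1, ...])
                                  ~~~^^^^^^^^^
IndexError: index -1 is out of bounds for axis 0 with size 0
```

Run:
```python
from h import *
p=np.load('pics/end.npz')['p'];a=cv2.resize(p[150:340,140:500,::-1],(792,418),interpolation=cv2.INTER_CUBIC)
cv2.imwrite('pics/c9.png',a)
# bar front in the first picture, rest frame
f=np.load('pics/top0.npz');P=cloud(get_calibration('top'),f['d']);q=P-np.array([573.5,45.4,0]);t=np.radians(14.2)
x=q[...,0]*np.cos(t)+q[...,1]*np.sin(t);y=-q[...,0]*np.sin(t)+q[...,1]*np.cos(t)
b=(abs(P[...,2]-40)<4)&(abs(y-75)<45)&(x>60)&(x<140);print('bar top x',np.percentile(x[b],[2,98]) if b.any() else None)
```

```text
bar top x [94.19278827 96.37934246]
```

View pics/c9.png

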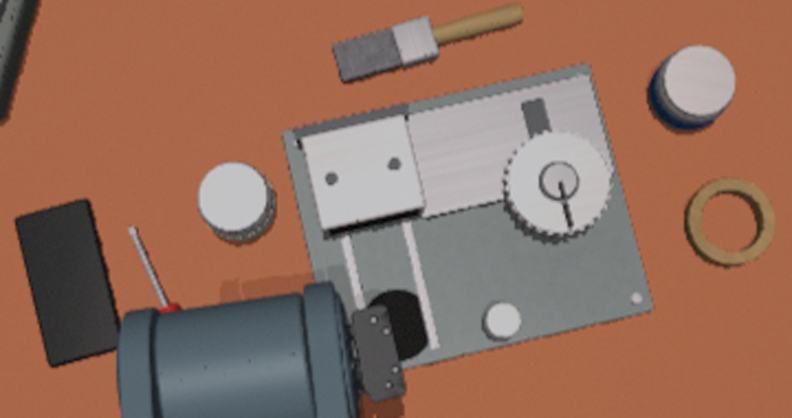

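The block sits against the bar (back face x ≈ 94.7, bar front ≈ 94 in the rest's frame). Mark and groove are in line, the jar, tins, tape, brush and phone are where they were, and the arm is clear. Handing in.

```bash
python3 -c "
from cell import *
print(close_job())"
```

```text
the job is handed in; nothing more can be done
None
```

The job is handed in at about 21 s on the robot's clock. The ring is two full turns from tight, and after that I pushed the stop block fully home.

- **Ring:** I rubbed it round counter-clockwise with the closed fingertips, from about 75° to 720°, reading the mark along the way. I counted the turns from those readings. With the tool clear, the mark is in line with the groove within about 1° (side camera 0.6°, top camera 359.1°). A final close-up with the wrist camera, while the finger was still on the rim, gave a scattered groove direction (200° by its centre, 192° by its line, against 194° expected), so I relied on the other two cameras.
- **Block:** It slid about 40 mm at roughly 3 N, then stopped dead. One more millimetre of push gave about 14 N sideways and no movement. Its back face measures about 94.7 mm against about 94 mm for the bar's front edge, so it is touching.
- **Surroundings:** In the last picture both tins, the jar, tape, brush and phone looked unmoved. The arm partly hid the screwdriver's handle, but the arm never went near it.
- **Hiccups:** The first two move calls were refused because every row needs all its keys. One check in the final script failed because the block hid the bar from the top camera, so I took the bar's position from the first picture instead.

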